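Slide a specimen cassette along the rail into the reader's free bay

ROBOT

A 7-joint arm with a two-finger parallel gripper is mounted at the origin on the work surface. World frame = base frame: x ahead of the robot, y to its left, z up, the work surface at z = 0. Lengths are in m, angles in rad, forces in N, time in s.
With the tool pointing down it reaches from about 0.425 to 0.875 m from the base axis. Payload 4.7 kg.
Tool frame: the origin (TCP) lies midway between the tips of the shut fingers; the grasp point (between the pads) lies 19 mm behind it; y points along the fingers, z is the direction in which the jaws open and shut, and the axes are right-handed (so a half turn about y gives the same grasp; the last joint's range is limited). The gripper opens to 87 mm and grips with 3 to 60 N. Pads are 19 mm wide; open, the fingers measure 117 mm over their backs; the gripper's body (75 mm by 190 mm) begins 51 mm behind the grasp point.
Start: joints at [-1.268, 0.321, -0.07, 1.45, 0.023, 1.371, -0.057], TCP at [0.185, 0.623, 0.223] pointing down, gripper open.
Joint ranges: [-2.86, 2.86], [-0.3, 2.09], [-1.38, 1.24], [0.06, 2.45], [-1.56, 4.7], [0.09, 2.05], [-2.69, 2.69]. Speed limits (rad/s): [2.57, 2.57, 3.14, 3.14, 3.14, 3.14, 3.14].

INTERFACE

Orientations are given as a rotation vector (axis times angle).
In Python, from bench import ctrl gives the robot as it stands.
- The arm moves only by the tool play_rows, never from a script. Its arguments are lists of equal length, an entry for each row: "translation": the shift along the tool's x, y, z in mm, a list of three; "turn": the turn, a rotation vector about the tool's x, y, z in rad, a list of three; "fingers": the opening, from -1 (shut) to 1 (fully open), so that 0 is half open. In form: {"translation": [[dx, dy, dz], ...], "turn": [[wx, wy, wz], ...], "fingers": [fingers, ...]}. A call has exactly 10 rows; each row shifts and turns the commanded pose from where the row before left it, along the tool's axes as they then stand; what a row does not reach is not made up. A row lasts 1/12 s, in which the tool goes at most 41.7 mm and 7.16 degrees, less where a joint would pass 70% of its speed; a pose out of reach is approached as far as the arm can. A call with a gripper value outside its range is refused whole. The fingers move at their own pace and stop on an object; "grip_force" is the grip in N (left out, the last holds). Time passes only in rows, so rows that do not move let the fingers close, or fill a call up. It gives the time, the measured TCP pose, the force and the opening at its end, in the units of the state.
- ctrl.get_state(): the state, without advancing time (a new reading comes with each control period).
- ctrl.get_image(name): name is "scene" or "top" or "wrist"; returns the picture (400x640x3 uint8, blue, green, red); there is no depth.
- ctrl.camera_info(name): a dict with "camera_matrix" (3x3 intrinsics, pixels), "R" (3x3) and "t" (3): a world point X has camera coordinates R X + t. Camera axes: x right, y down, z forward; pixel columns grow to the right and rows downward; lengths in m; the calibration is good to about 2 mm. A picture is of the moment at which its call begins: read the wrist's pose just before it. camera_info takes no time and is no camera call; for the wrist camera it gives the pose at the moment of the call.
- ctrl.close_job(): hands the job in, once; it reports no verdict.
The state is a dict: "time": time; "joint_positions": joint angles; "qd": joint speeds; "joint_torque": joint torques, N m; "position": TCP position; "tool_rot": TCP orientation; "ft_force": force on the tool from outside, world axes, zero at the start; "torque": the same for the moment, N m; "grip_width": opening from 0.0 (shut) to 1.0 (fully open).
Only numpy, scipy, OpenCV 4.12 (cv2) and the standard library are available. Lean on these libraries where they do the work, as an engineer would, in place of code of your own. Each camera call takes 0.05 s, during which the arm holds its last target.

TASK

Without picking it up, push the loose white specimen cassette on the board up flat against the metal rail, clear of the bays, and then, keeping it against the rail, slide it along until it sits fully home in the corner of the free bay, touching the end stop. The bay at the other end already holds a cassette: leave that one and everything else on the counter where it is, and finish with the gripper clear.

Things in the scene. Friction and masses are not known exactly. Their poses are not given: they have to be found in the camera images.
- cassette: the loose specimen cassette: white plastic block 36 (x) by 52 (y) by 14 mm high, about 40 g, flat on the middle of the board's plate, 50 to 75 mm short of its place at the rail, turned up to 25 degrees from parallel to it. Origin at the centre of its underside; x is its short, y its long horizontal axis, z up. It goes in with a long side to the rail, either way round.
- free_bay: the cassette's place in the free bay (left or right end of the rail, varies), marked by a black window 22 x 36 mm. Origin on the plate's top face, under the centre of a fully home cassette (within 0.5 mm). x points square to the rail, towards it and away from the robot; y along the rail. Rail face 18.5 mm from the origin at +x; end stop face 26.5 mm along y, on the side away from the board's middle.
- board: fixed reader board: grey plate 10 mm thick, x -110 to 92, y +-200 mm, turned up to 17 degrees. Origin on the counter at mid-length; x to the rail, y along it. Rail (12 mm above the plate) faces x = 75 mm; bays centred at x 56.5, y +-149.5 mm, with 12 mm high end stops and, on the robot's side, a 10 mm high guide 39 mm from the rail over the 26 mm next to the stop, then flaring out for 15 mm.
- seated_cassette: a second cassette, of the same kind and size, already home in the bay at the other end; origin at the centre of its underside. Leave alone.
- vial: small amber glass vial with white cap, 34 mm across, 45 mm tall, on a near corner area of the board; origin under its centre. Leave alone.
- small_lid: loose white jar lid, disc 48 mm across, 12 mm high, on the other near corner area of the board; origin under its centre. Leave alone.
- open_jar: open white jar, 90 mm across, 85 mm tall, on the counter left of the board; origin under its centre. Leave alone.
- closed_jar: closed white jar, 90 mm across, 95 mm tall, on the counter right of the board; origin under its centre. Leave alone.
- big_lid: white jar lid, disc 94 mm across, 16 mm high, on the counter right of the board; origin under its centre. Leave alone.
- green_jar: amber jar with green cap, 60 mm across, 90 mm tall, on the counter beyond the board; origin under its centre. Leave alone.
- spatula: hand spatula 170 mm long lying on the counter beyond the board. Leave alone.
There are look-alikes about, which are no part of the job. Leave any blue or turquoise look-alike of the cassette alone.

How it is judged:
By the outcome, as a careful person would: the job done as asked, in the order asked, and still so for the second after the job is handed in, with the robot touching nothing.
It also fails if it takes over 61 s, if anything falls off the work surface, if the arm or the gripper's body presses on something with over 40 N, if the wrist force passes 120 N, or if a joint passes its speed limit or range.

## Working session

There is one attempt and no reset: what is moved stays moved. The work goes in short steps, Python scripts to look and compute and a tool call to move; the robot and the scene stay as the last step left them, time stands still between calls to the robot, and variables do not carry over. Pictures are saved under pics/ and viewed, and the job is handed in when it is done.

Besides the shell and the picture viewer there is one more tool, called after "Emit:" as name(argument=value, ...) on one line, values as JSON. play_rows: Moves the arm, as the interface text tells. Its arguments: {"type":"object","properties":{"translation":{"type":"array"},"turn":{"type":"array"},"fingers":{"type":"array"},"grip_force":{"type":"number"}},"required":["translation","turn","fingers"]}

```bash
mkdir -p pics; ls
python3 - <<'E'
from bench import ctrl
import cv2,numpy as np
s=ctrl.get_state()
print({k:np.round(v,4) for k,v in s.items()})
for n in ["scene","top"]:
    cv2.imwrite(f"pics/{n}0.png",ctrl.get_image(n))
for n in ["scene","top","wrist"]:
    c=ctrl.camera_info(n);print(n,{k:np.round(v,4).tolist() for k,v in c.items()})
E
```

```text
pics
{'time': np.float64(0.0), 'joint_positions': array([-1.2679,  0.3218, -0.0701,  1.4516,  0.0226,  1.3708, -0.0569]), 'qd': array([-0.0014,  0.0001, -0.0002, -0.0007, -0.0003, -0.0008, -0.0011]), 'joint_torque': array([ 3.00000e-04, -4.91278e+01, -4.04200e-01, -3.12538e+01,
       -6.41000e-02,  4.35000e-02,  2.00000e-04]), 'position': array([0.185 , 0.6226, 0.2215]), 'tool_rot': array([-1.5607,  0.2269, -0.2266]), 'ft_force': array([0.7106, 1.1931, 0.3568]), 'torque': array([ 0.017 ,  0.0147, -0.0004]), 'grip_width': np.float64(0.9991)}
scene {'camera_matrix': [[440.7289, 0.0, 319.4767], [0.0, 440.7289, 205.8101], [0.0, 0.0, 1.0]], 'R': [[0.1589, 0.9872, 0.0115], [0.8093, -0.1236, -0.5742], [-0.5655, 0.1006, -0.8186]], 't': [-0.093, -0.3987, 1.8156]}
top {'camera_matrix': [[455.5316, 0.0, 323.7728], [0.0, 455.5316, 200.144], [0.0, 0.0, 1.0]], 'R': [[0.0214, -0.9998, 0.0028], [-0.9956, -0.0216, -0.0909], [0.0909, -0.0008, -0.9959]], 't': [0.0007, 0.5586, 1.2383]}
wrist {'camera_matrix': [[297.128, 0.0, 322.6466], [0.0, 297.128, 200.6229], [0.0, 0.0, 1.0]], 'R': [[0.2844, 0.9587, -0.0037], [0.9267, -0.2739, 0.2574], [0.2458, -0.0766, -0.9663]], 't': [-0.6473, -0.0307, 0.3903]}
```

View pics/scene0.png

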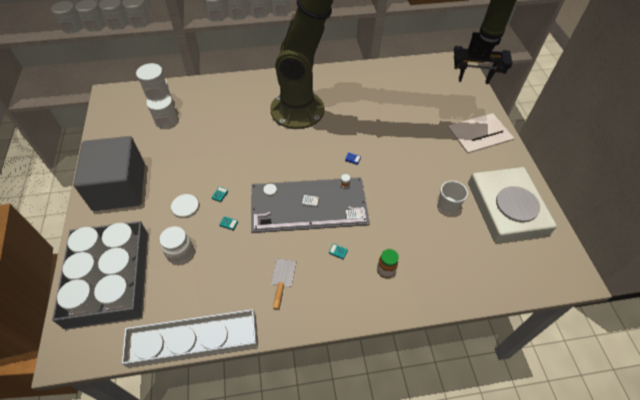

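View pics/top0.png

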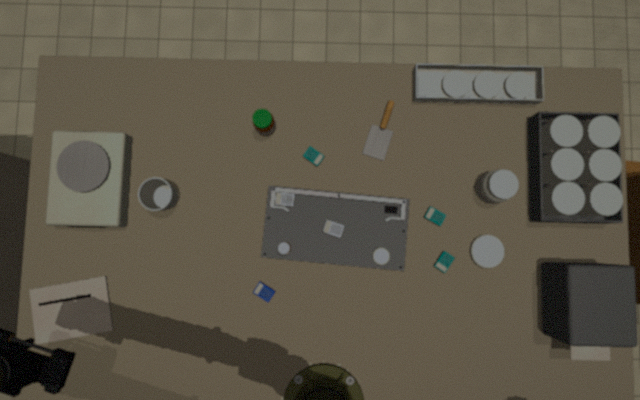

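The top view shows the board, with the loose cassette near (334,229). The free bay's black window is near (391,210) at the right end (−y), and the seated cassette is near (284,200). I'll zoom in to measure these.

Run:
```python
import cv2
t=cv2.imread("pics/top0.png");cv2.imwrite("pics/tz.png",cv2.resize(t[175:280,255:415],None,fx=5,fy=5,interpolation=cv2.INTER_CUBIC))
t=cv2.imread("pics/scene0.png");cv2.imwrite("pics/sz.png",cv2.resize(t[165:245,240:380],None,fx=5.5,fy=5.5,interpolation=cv2.INTER_CUBIC))
```

```text
(no output)
```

View pics/tz.png

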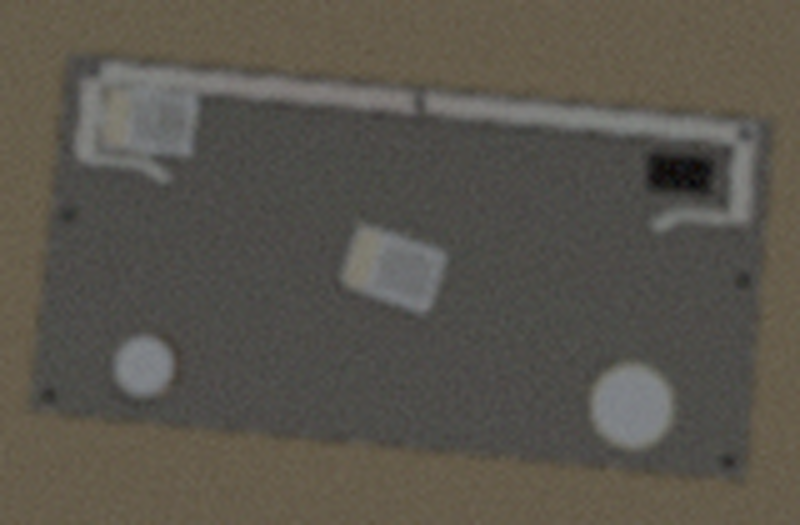

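View pics/sz.png

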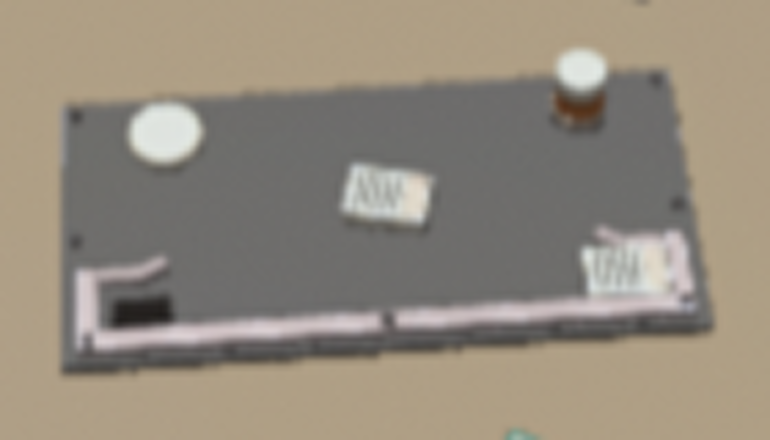

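```bash
cat > h.py <<'E'
import numpy as np,cv2
from scipy.spatial.transform import Rotation as Ro
def ray(c,uv,z):
    K=np.array(c['camera_matrix']);R=np.array(c['R']);t=np.array(c['t'])
    uv=np.atleast_2d(uv).astype(float);out=[]
    C=-R.T@t
    for u,v in uv:
        d=R.T@np.linalg.solve(K,[u,v,1]);out.append(C+d*(z-C[2])/d[2])
    return np.array(out)
def proj(c,X):
    K=np.array(c['camera_matrix']);p=K@(np.array(c['R'])@X+np.array(c['t']));return p[:2]/p[2]
E
python3 - <<'E'
from bench import ctrl
from h import *
s=ctrl.get_state();R=Ro.from_rotvec(s['tool_rot']).as_matrix();print("toolaxes cols\n",R.round(3))
im=cv2.imread("pics/top0.png");c=ctrl.camera_info("top")
hsv=cv2.cvtColor(im,cv2.COLOR_BGR2HSV);g=cv2.GaussianBlur(cv2.cvtColor(im,cv2.COLOR_BGR2GRAY),(3,3),0)
roi=np.zeros_like(g);roi[180:275,258:412]=1
def comps(m,lo,hi,z):
    n,l,st,ce=cv2.connectedComponentsWithStats((m&(roi>0)).astype(np.uint8))
    for i in range(1,n):
        if lo<st[i,4]<hi:
            r=cv2.minAreaRect(np.argwhere(l==i)[:,::-1].astype(np.float32))
            b=cv2.boxPoints(r);w=ray(c,b,z)
            print("px",ce[i].round(1),"area",st[i,4],"world",ray(c,ce[i],z)[0].round(4),"sides",np.linalg.norm(w[1]-w[0]).round(4),np.linalg.norm(w[2]-w[1]).round(4),"ang",np.degrees(np.arctan2(*(w[1]-w[0])[1::-1])).round(1),np.degrees(np.arctan2(*(w[2]-w[1])[1::-1])).round(1))
print("gray samples",g[240,300],g[229,334],g[210,391],hsv[240,300],hsv[282,300])
print("dark");comps(g<45,40,400,.01)
print("bright");comps(g>115,60,3000,.024)
E
```

```text
toolaxes cols
 [[ 0.959 -0.     0.285]
 [-0.285 -0.002  0.959]
 [ 0.    -1.    -0.002]]
gray samples 75 110 20 [ 9 23 78] [ 21  71 101]
dark
px [390.4 209. ] area 81 world [ 0.5389 -0.1747  0.01  ] sides 0.0309 0.0169 ang -88.8 -179.6
bright
px [291.1 194.7] area 278 world [0.5717 0.1039 0.024 ] sides 0.1808 0.0479 ang -79.2 -169.5
px [371.4 198.2] area 153 world [ 0.567  -0.1195  0.024 ] sides 0.0072 0.1678 ang -4.6 -94.5
px [329.8 227.5] area 84 world [ 0.483  -0.0057  0.024 ] sides 0.0297 0.0437 ang -17.2 -107.2
px [283.3 247.7] area 77 world [0.4248 0.1213 0.024 ] sides 0.0251 0.0234 ang -43.7 -133.4
px [381.  255.8] area 179 world [ 0.4085 -0.1477  0.024 ] sides 0.0385 0.0382 ang -88.8 -179.5
```

Emit:
play_rows(translation=[[0, 0, 0], [0, 0, 0], [24, 0, -25], [24, 0, -25], [24, 0, -25], [24, 0, -25], [24, 0, -25], [24, 0, -25], [24, 0, -25], [24, 0, -25]], turn=[[0, -0.1, 0], [0, -0.1, 0], [0, 0, 0], [0, 0, 0], [0, 0, 0], [0, 0, 0], [0, 0, 0], [0, 0, 0], [0, 0, 0], [0, 0, 0]], fingers=[-0.6, -0.6, -0.6, -0.6, -0.6, -0.6, -0.6, -0.6, -0.6, -0.6])

```text
time: 0.93
position: [0.3593, 0.4051, 0.2222]
tool_rot: [-1.57, 0.07, -0.069]
ft_force: [0.7, 0.7, 0.4]
grip_width: 0.322
```

Emit:
play_rows(translation=[[25, 0, -24], [25, 0, -24], [25, 0, -24], [25, 0, -24], [4, 0, -36], [4, 0, -36], [4, 0, -36], [4, 0, -36], [4, 0, -36], [4, 0, -36]], turn=[[0, 0, 0], [0, 0, 0], [0, 0, 0], [0, 0, 0], [0, 0, 0], [0, 0, 0], [0, 0, 0], [0, 0, 0], [0, 0, 0], [0, 0, 0]], fingers=[-0.6, -0.6, -0.6, -0.6, -0.6, -0.6, -0.6, -0.6, -0.6, -0.6])

```text
time: 1.77
position: [0.454, 0.0833, 0.2222]
tool_rot: [-1.57, 0.07, -0.069]
ft_force: [1.6, 0.3, 0.5]
grip_width: 0.198
```

Emit:
play_rows(translation=[[0, 0, -30], [0, 0, -30], [0, 0, -20], [0, 0, 0], [0, 0, 0], [0, 0, 0], [0, 0, 0], [0, 0, 0], [0, 0, 0], [0, 0, 0]], turn=[[0, 0, 0], [0, 0, 0], [0, 0, 0], [0, 0, 0], [0, 0, 0], [0, 0, 0], [0, 0, 0], [0, 0, 0], [0, 0, 0], [0, 0, 0]], fingers=[-0.6, -0.6, -0.6, -0.6, -0.6, -0.6, -0.6, -0.6, -0.6, -0.6])

```text
time: 2.6
position: [0.4474, 0.006, 0.2224]
tool_rot: [-1.57, 0.069, -0.069]
ft_force: [-1.0, 0.2, 0.3]
grip_width: 0.204
```

Run:
```python
from bench import ctrl
from h import *
import pickle
s=ctrl.get_state();c=ctrl.camera_info("wrist");im=ctrl.get_image("wrist");cv2.imwrite("pics/w1.png",im);pickle.dump((s,c),open("w1.pkl","wb"))
R=Ro.from_rotvec(s['tool_rot']).as_matrix()
print(s['time'],s['position'].round(4),R.round(3).tolist(),s['ft_force'].round(2),s['grip_width'])
```

```text
2.6 [0.4474 0.006  0.2224] [[0.996, -0.0, 0.087], [-0.087, -0.0, 0.996], [-0.0, -1.0, -0.0]] [-1.02  0.17  0.33] 0.20388108366305446
```

View pics/w1.png

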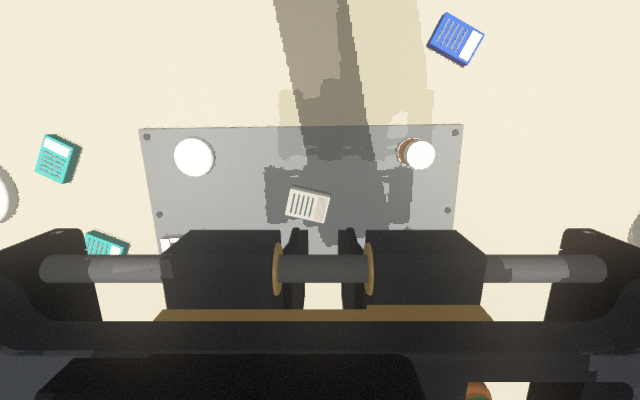

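The wrist view shows the near plate corners at about (140,130) and (462,125), the cassette at (307,204), the lid at (194,157) and the vial at (415,153). I'll get the board and cassette poses from this and check them against the top view.

Run:
```python
from bench import ctrl
from h import *
import pickle
s,c=pickle.load(open("w1.pkl","rb"));im=cv2.imread("pics/w1.png")
g=cv2.GaussianBlur(cv2.cvtColor(im,cv2.COLOR_BGR2GRAY),(3,3),0)
hsv=cv2.cvtColor(im,cv2.COLOR_BGR2HSV)
# plate edges: near edge rows
def linefit(p): 
    vx,vy,x,y=cv2.fitLine(np.array(p,np.float32),cv2.DIST_HUBER,0,.01,.01).ravel();return np.array([x,y]),np.array([vx,vy])
def inter(a,b):
    t=np.linalg.solve(np.c_[a[1],-b[1]],b[0]-a[0]);return a[0]+t[0]*a[1]
def edge(prof): return int(np.argmax(np.abs(np.diff(prof.astype(float)))))+.5
b=im.astype(int); sat=hsv[...,1].astype(int)
near=[(x,115+edge(g[115:138,x])) for x in list(range(160,265,3))]
near+= [(x,115+edge(g[115:138,x])) for x in range(440,456,3)]
left=[(130+edge(g[y,130:165]),y) for y in range(140,220,2)]
right=[(445+edge(g[y,445:475]),y) for y in range(140,200,2)]
N,L,Rr=linefit(near),linefit(left),linefit(right)
print(N,L,Rr)
pl,pr=inter(N,L),inter(N,Rr);W=ray(c,[pl,pr],.01);print("corners px",pl,pr,"W",W.round(4).tolist(),"len",np.linalg.norm(W[0]-W[1]))
ey=(W[1]-W[0])[:2];ey/=np.linalg.norm(ey);ex=np.array([ey[1],-ey[0]])
o=W[:,:2].mean(0)+.110*ex;print("board",o.round(4),"ang",np.degrees(np.arctan2(ex[1],ex[0])).round(2))
m=np.zeros_like(g);m[183:226,280:335]=(g[183:226,280:335]>150)
m=cv2.morphologyEx(m,cv2.MORPH_CLOSE,np.ones((5,5),np.uint8))
cn=max(cv2.findContours(m,0,2)[0],key=cv2.contourArea);r=cv2.minAreaRect(cn)
b=cv2.boxPoints(r);w=ray(c,b,.024)
print("cassette",ray(c,r[0],.024)[0].round(4),b.tolist(),[np.linalg.norm(w[i]-w[i-1]).round(4) for i in (1,2)],np.degrees(np.arctan2(*(w[1]-w[0])[1::-1])).round(1),np.degrees(np.arctan2(*(w[2]-w[1])[1::-1])).round(1))
w2=w.mean(0)[:2]-o;print("cassette board frame",w2@ex,w2@ey)
ct=ctrl.camera_info("top")
for n,p,z in [("bay",(.0565,-.1495),.01),("c1",(-.11,-.2),.01),("c2",(-.11,.2),.01),("c3",(.092,.2),.01),("c4",(.092,-.2),.01)]:
    P=o+p[0]*ex+p[1]*ey;print(n,P.round(4),"top px",proj(ct,np.r_[P,z]).round(1), "zoom",((proj(ct,np.r_[P,z])-[255,175])*5).round(0))
```

```text
(array([259.5, 126.2], dtype=float32), array([ 0.999898  , -0.01427995], dtype=float32)) (array([145.7, 177.8], dtype=float32), array([0.16980118, 0.98547834], dtype=float32)) (array([458.56665, 169.     ], dtype=float32), array([ 0.10358431, -0.9946207 ], dtype=float32))
corners px [137.11032 127.94789] [463.3272   123.289055] W [[0.364, -0.2161, 0.01], [0.3931, 0.1808, 0.01]] len 0.39794247802664334
board [ 0.4882 -0.0257] ang -4.2
cassette [ 0.4826 -0.0209  0.024 ] [[279.561767578125, 224.89886474609375], [288.41009521484375, 186.55615234375], [330.62359619140625, 196.2977294921875], [321.7752685546875, 234.64044189453125]] [np.float64(0.0518), np.float64(0.0537)] 160.7 71.7
cassette board frame -0.005533202683710572 0.004358716408998683
bay [ 0.5336 -0.179 ] top px [391.9 210.9] zoom [685. 180.]
c1 [ 0.3639 -0.2171] top px [405.2 272.4] zoom [751. 487.]
c2 [0.3932 0.1818] top px [261.6 258.6] zoom [ 33. 418.]
c3 [0.5946 0.167 ] top px [269.2 186.7] zoom [71. 58.]
c4 [ 0.5653 -0.2319] top px [410.9 200.1] zoom [779. 125.]
```

Run:
```python
from bench import ctrl
from h import *
import pickle
s,c=pickle.load(open("w1.pkl","rb"));im=cv2.imread("pics/w1.png")
g=cv2.GaussianBlur(cv2.cvtColor(im,cv2.COLOR_BGR2GRAY),(3,3),0)
for th in (150,170,190):
    m=np.zeros_like(g);m[183:224,280:335]=(g[183:224,280:335]>th)
    m=cv2.morphologyEx(m,cv2.MORPH_OPEN,np.ones((3,3),np.uint8));m=cv2.morphologyEx(m,cv2.MORPH_CLOSE,np.ones((5,5),np.uint8))
    cn=max(cv2.findContours(m,0,2)[0],key=cv2.contourArea);r=cv2.minAreaRect(cn);b=cv2.boxPoints(r);w=ray(c,b,.024)
    print(th,r[0],w.mean(0).round(4),[np.linalg.norm(w[i]-w[i-1]).round(4) for i in (1,2)],b.round(0).tolist())
ct=ctrl.camera_info("top")
p=np.array([[362,222],[448,248],[430,314],[340,288]])/5+[255,175]
w=ray(ct,p,.024);print("top",w.mean(0),[np.linalg.norm(w[i]-w[i-1]).round(4) for i in (1,2)])
z=im[170:245,250:370];cv2.imwrite("pics/w1z.png",cv2.resize(z,None,fx=6,fy=6,interpolation=2))
```

```text
150 (306.2235412597656, 208.99411010742188) [ 0.481  -0.0193  0.024 ] [np.float64(0.0468), np.float64(0.0519)] [[282.0, 222.0], [290.0, 187.0], [331.0, 196.0], [323.0, 231.0]]
170 (306.0058898925781, 209.22354125976562) [ 0.4812 -0.0196  0.024 ] [np.float64(0.0456), np.float64(0.0508)] [[282.0, 222.0], [290.0, 188.0], [330.0, 197.0], [322.0, 231.0]]
190 (306.8705749511719, 205.5823516845703) [ 0.4764 -0.018   0.024 ] [np.float64(0.0344), np.float64(0.0498)] [[284.0, 214.0], [290.0, 188.0], [329.0, 197.0], [324.0, 223.0]]
top [ 0.48030537 -0.01718569  0.024     ] [np.float64(0.0497), np.float64(0.0377)]
```

View pics/w1z.png

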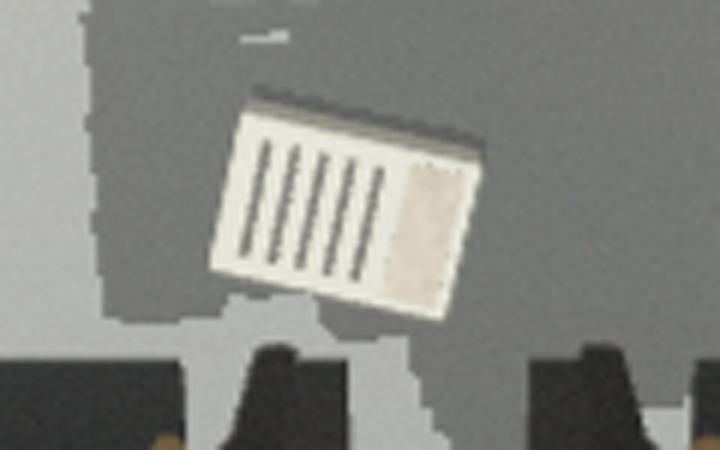

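Emit:
play_rows(translation=[[0, 0, 0], [-5, 0, -12], [-6, 0, -13], [0, 32, 0], [0, 32, 0], [0, 32, 0], [0, 32, 0], [0, 32, 0], [0, 15, 0], [0, 0, 0]], turn=[[0, -0.012, 0], [0, 0, 0], [0, 0, 0], [0, 0, 0], [0, 0, 0], [0, 0, 0], [0, 0, 0], [0, 0, 0], [0, 0, 0], [0, 0, 0]], fingers=[-0.6, -0.6, -0.6, -0.6, -0.6, -0.6, -0.6, -0.6, -0.6, -0.6])

```text
time: 3.48
position: [0.4306, -0.0204, 0.0445]
tool_rot: [-1.572, 0.067, -0.056]
ft_force: [-0.2, -0.5, 0.1]
grip_width: 0.2
```

Run:
```python
from bench import ctrl
from h import *
import pickle
s=ctrl.get_state();c=ctrl.camera_info("wrist");im=ctrl.get_image("wrist");cv2.imwrite("pics/w2.png",im);pickle.dump((s,c),open("w2.pkl","wb"))
print(s['position'].round(4),s['tool_rot'].round(4),s['ft_force'].round(1),s['grip_width'])
im=ctrl.get_image("scene");cv2.imwrite("pics/s2.png",cv2.resize(im[165:245,240:380],None,fx=5.5,fy=5.5,interpolation=cv2.INTER_CUBIC))
```

```text
[ 0.4306 -0.0204  0.0445] [-1.5718  0.0671 -0.056 ] [-0.2 -0.5  0.1] 0.1999390269743994
```

View pics/w2.png

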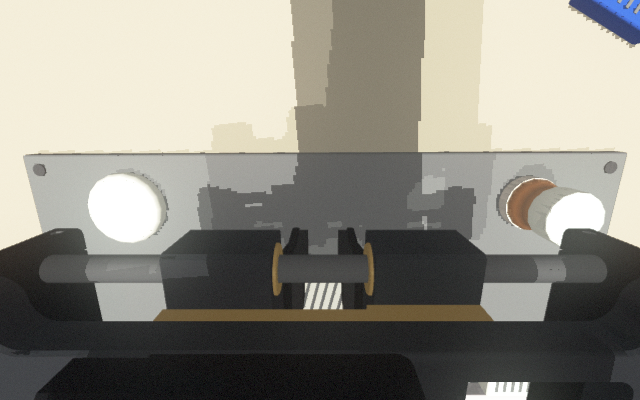

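View pics/s2.png

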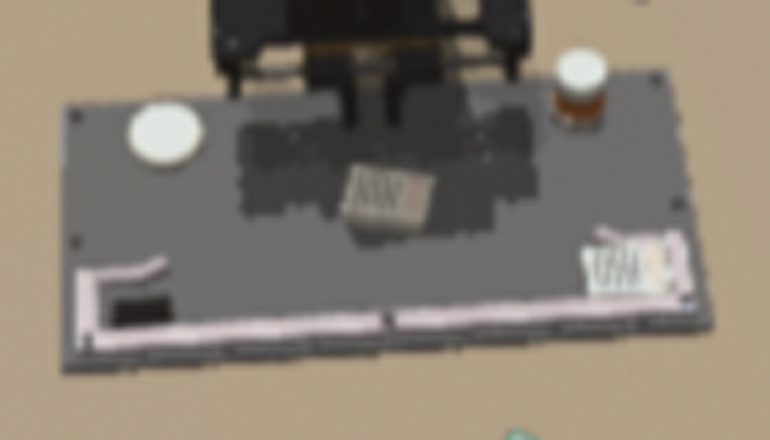

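The wrist view at z=0.045 shows the near plate edge almost horizontal at row ~152, with the tool behind the cassette and clear of it. I'll use that edge to refine the board angle and x.

Run:
```python
from h import *
import pickle
s,c=pickle.load(open("w2.pkl","rb"));im=cv2.imread("pics/w2.png")
b=im.astype(int);ch=im[...,2].astype(float)-0*im[...,0]
ch=cv2.GaussianBlur(cv2.cvtColor(im,cv2.COLOR_BGR2HSV)[...,2],(3,3),0).astype(float)
p=[]
for x in list(range(45,205,4))+list(range(500,610,4)):
    pr=ch[140:165,x];p.append((x,140+np.argmin(np.diff(pr))+.5))
p=np.array(p);print(p[:3],p[-3:])
W=ray(c,p,.01)
vx,vy,x0,y0=cv2.fitLine(W[:,:2].astype(np.float32),cv2.DIST_HUBER,0,.001,.001).ravel()
if vy<0: vx,vy=-vx,-vy
print("edge dir angle-90:",np.degrees(np.arctan2(-vx,vy)),"pt",x0,y0)
ex=np.array([vy,-vx]);print("resid",np.std((W[:,:2]-[x0,y0])@ex))
# screw/corner px approx
for q in [(25,157),(626,152)]: print(ray(c,q,.01)[0].round(4))
print("TCP board x rel near edge", (s['position'][:2]-[x0,y0])@ex-.110)
```

```text
[[ 45.  153.5]
 [ 49.  153.5]
 [ 53.  152.5]] [[600.  150.5]
 [604.  150.5]
 [608.  150.5]]
edge dir angle-90: -4.190045 pt 0.37701112 -0.032589484
resid 0.00014318896969869099
[ 0.3664 -0.2135  0.01  ]
[0.3937 0.1793 0.01  ]
TCP board x rel near edge -0.05741665484470424
```

Emit:
play_rows(translation=[[0, 20, 0], [0, 9, 0], [0, 0, 0], [6, 0, 0], [6, 0, 0], [6, 0, 0], [6, 0, 0], [6, 0, 0], [6, 0, 0], [6, 0, 0]], turn=[[0, -0.005, 0], [0, 0, 0], [0, 0, 0], [0, 0, 0], [0, 0, 0], [0, 0, 0], [0, 0, 0], [0, 0, 0], [0, 0, 0], [0, 0, 0]], fingers=[-0.6, -0.6, -0.6, -0.6, -0.6, -0.6, -0.6, -0.6, -0.6, -0.6])

```text
time: 4.42
position: [0.4772, -0.0217, 0.0186]
tool_rot: [-1.57, 0.056, -0.056]
ft_force: [-0.1, 0.2, 0.5]
grip_width: 0.202
```

Run:
```python
from bench import ctrl
from h import *
s=ctrl.get_state()
print(s['position'].round(4),s['tool_rot'].round(4),s['ft_force'].round(1),s['grip_width'])
d=s['position'][:2]-[.490,-.0255];a=np.radians(-4.19);ex=np.array([np.cos(a),np.sin(a)]);print("tcp board",d@ex,d@[-ex[1],ex[0]])
im=ctrl.get_image("scene");cv2.imwrite("pics/s3.png",cv2.resize(im[165:245,240:380],None,fx=5.5,fy=5.5,interpolation=cv2.INTER_CUBIC))
```

```text
[ 0.4772 -0.0217  0.0186] [-1.5701  0.0563 -0.0564] [-0.1  0.2  0.5] 0.202049773277819
tcp board -0.01305184180862616 0.00283710242214923
```

View pics/s3.png

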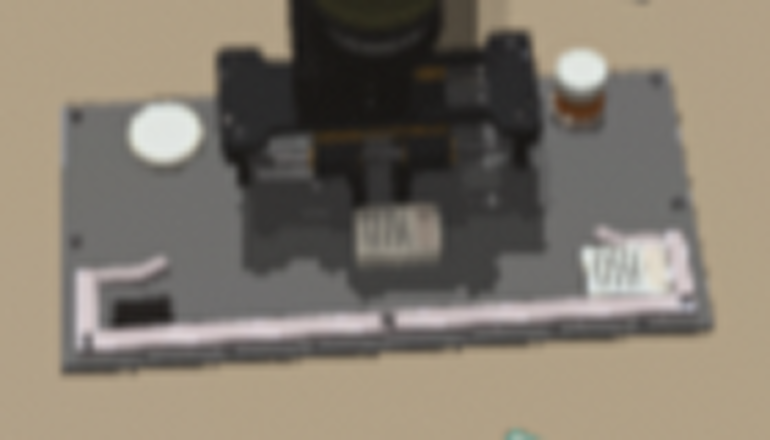

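The cassette has squared up on the fingers, and the TCP has about 42 mm left to the rail. I'll continue and lower a little.

Emit:
play_rows(translation=[[5, 3, 0], [5, 0, 0], [5, 0, 0], [5, 0, 0], [5, 0, 0], [4, 0, 0], [3, 0, 0], [2, 0, 0], [2, 0, 0], [1, 0, 0]], turn=[[0, 0, 0], [0, 0, 0], [0, 0, 0], [0, 0, 0], [0, 0, 0], [0, 0, 0], [0, 0, 0], [0, 0, 0], [0, 0, 0], [0, 0, 0]], fingers=[-0.6, -0.6, -0.6, -0.6, -0.6, -0.6, -0.6, -0.6, -0.6, -0.6])

```text
time: 5.3
position: [0.5135, -0.0243, 0.0156]
tool_rot: [-1.57, 0.056, -0.056]
ft_force: [-0.1, 0.2, 1.0]
grip_width: 0.205
```

Emit:
play_rows(translation=[[1, 0, 0], [1, 0, 0], [1, 0, 0], [1, 0, 0], [0, 0, 0], [0, 0, 0], [0, 0, 0], [0, 0, 0], [0, 0, 0], [0, 0, 0]], turn=[[0, 0, 0], [0, 0, 0], [0, 0, 0], [0, 0, 0], [0, 0, 0], [0, 0, 0], [0, 0, 0], [0, 0, 0], [0, 0, 0], [0, 0, 0]], fingers=[-0.6, -0.6, -0.6, -0.6, -0.6, -0.6, -0.6, -0.6, -0.6, -0.6])

```text
time: 6.13
position: [0.5173, -0.0246, 0.0156]
tool_rot: [-1.57, 0.056, -0.056]
ft_force: [-0.3, -0.2, 0.2]
grip_width: 0.206
```

```bash
cat >> h.py <<'E'
def look(name):
    from bench import ctrl
    s=ctrl.get_state()
    print(round(float(s['time']),2),s['position'].round(4),s['tool_rot'].round(4),s['ft_force'].round(1),round(float(s['grip_width']),3))
    d=s['position'][:2]-[.490,-.0255];a=np.radians(-4.19);ex=np.array([np.cos(a),np.sin(a)]);print("tcp board mm",(1e3*d@ex).round(1),(1e3*d@[-ex[1],ex[0]]).round(1))
    im=ctrl.get_image("scene");cv2.imwrite(f"pics/{name}.png",cv2.resize(im[165:245,240:380],None,fx=5.5,fy=5.5,interpolation=cv2.INTER_CUBIC))
E
python3 -c "from h import *;look('s4')"
```

```text
6.13 [ 0.5173 -0.0246  0.0156] [-1.5699  0.0562 -0.0564] [-0.3 -0.2  0.2] 0.206
tcp board mm 27.2 2.9
```

View pics/s4.png

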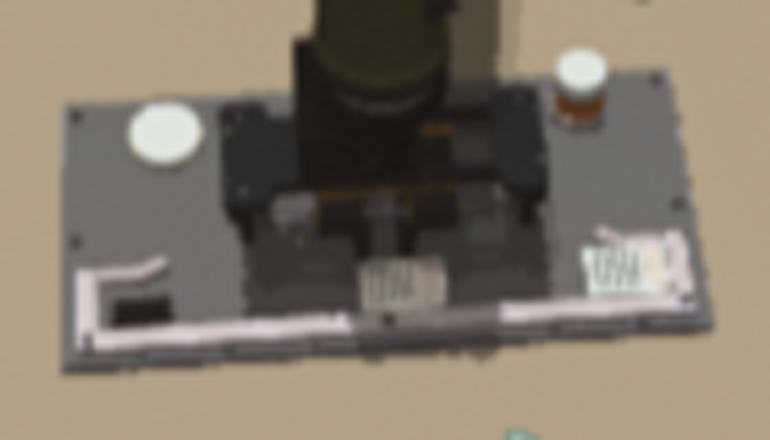

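No contact force yet, so I'll keep going in 1 mm steps until the force rises.

Emit:
play_rows(translation=[[1, 0, 0], [0, 0, 0], [1, 0, 0], [0, 0, 0], [1, 0, 0], [0, 0, 0], [0, 0, 0], [0, 0, 0], [0, 0, 0], [0, 0, 0]], turn=[[0, 0, 0], [0, 0, 0], [0, 0, 0], [0, 0, 0], [0, 0, 0], [0, 0, 0], [0, 0, 0], [0, 0, 0], [0, 0, 0], [0, 0, 0]], fingers=[-0.6, -0.6, -0.6, -0.6, -0.6, -0.6, -0.6, -0.6, -0.6, -0.6])

```text
time: 7.02
position: [0.5184, -0.0247, 0.0151]
tool_rot: [-1.57, 0.06, -0.053]
ft_force: [-4.9, 0.6, 4.9]
grip_width: 0.202
```

Emit:
play_rows(translation=[[1, 0, 0], [0, 0, 0], [1, 0, 0], [0, 0, 0], [0, 0, 0], [0, 0, 0], [0, 0, 0], [0, 0, 0], [0, 0, 0], [0, 0, 0]], turn=[[0, 0, 0], [0, 0, 0], [0, 0, 0], [0, 0, 0], [0, 0, 0], [0, 0, 0], [0, 0, 0], [0, 0, 0], [0, 0, 0], [0, 0, 0]], fingers=[-0.6, -0.6, -0.6, -0.6, -0.6, -0.6, -0.6, -0.6, -0.6, -0.6])

```text
time: 7.85
position: [0.5184, -0.0247, 0.0147]
tool_rot: [-1.569, 0.063, -0.05]
ft_force: [-9.5, 0.8, 6.7]
grip_width: 0.199
```

```bash
python3 -c "from h import *;look('s5')"
```

```text
7.85 [ 0.5184 -0.0247  0.0147] [-1.5693  0.0628 -0.0499] [-9.5  0.8  6.7] 0.199
tcp board mm 28.3 2.9
```

View pics/s5.png

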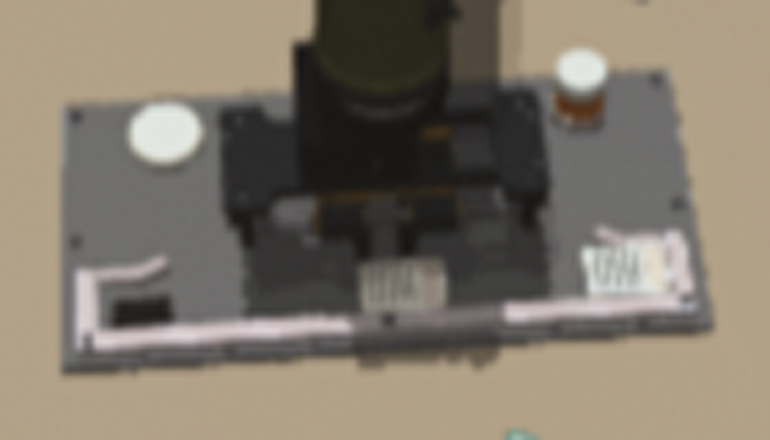

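Contact is about 9.5 N and the cassette sits flat on the rail mid-board, clear of the bays. Next I'll back off, lift, shut the fingers and move round to its +y end.

Emit:
play_rows(translation=[[-7, 0, 0], [-7, 0, 0], [0, -20, 0], [0, -12, 0], [0, 0, 20], [18, 0, 20], [19, 0, 19], [0, 0, 0], [0, 0, 0], [0, 0, 0]], turn=[[0, 0, 0], [0, 0, 0], [0, 0, 0], [0, 0, 0], [0, 0, 0], [0, 0, 0], [0, 0, 0], [0, 0, 0], [0, 0, 0], [0, 0, 0]], fingers=[-0.6, -0.6, -0.6, -1, -1, -1, -1, -1, -1, -1])

```text
time: 8.73
position: [0.5496, 0.0317, 0.0478]
tool_rot: [-1.571, 0.056, -0.057]
ft_force: [0.8, 0.2, -0.9]
grip_width: 0.0
```

```bash
python3 -c "
from h import *;look('s6')
from bench import ctrl
cv2.imwrite('pics/w6.png',ctrl.get_image('wrist'))
t=ctrl.get_image('top');cv2.imwrite('pics/t6.png',cv2.resize(t[175:280,255:415],None,fx=5,fy=5,interpolation=cv2.INTER_CUBIC))"
```

```text
8.73 [0.5496 0.0317 0.0478] [-1.5705  0.0559 -0.057 ] [ 0.8  0.2 -0.9] 0.0
tcp board mm 55.2 61.4
```

View pics/s6.png

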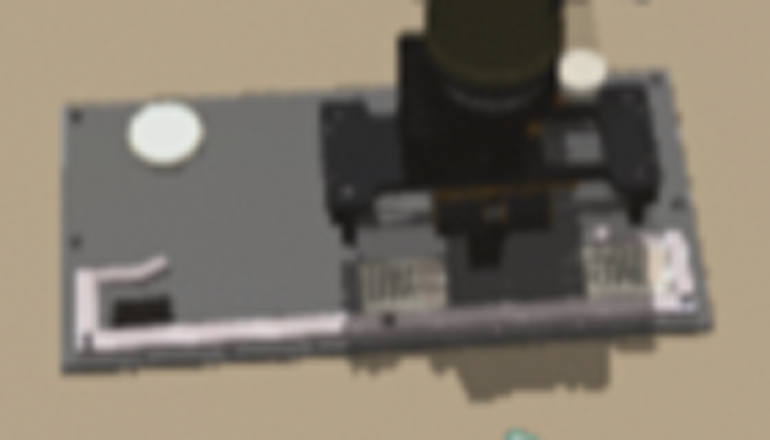

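View pics/t6.png

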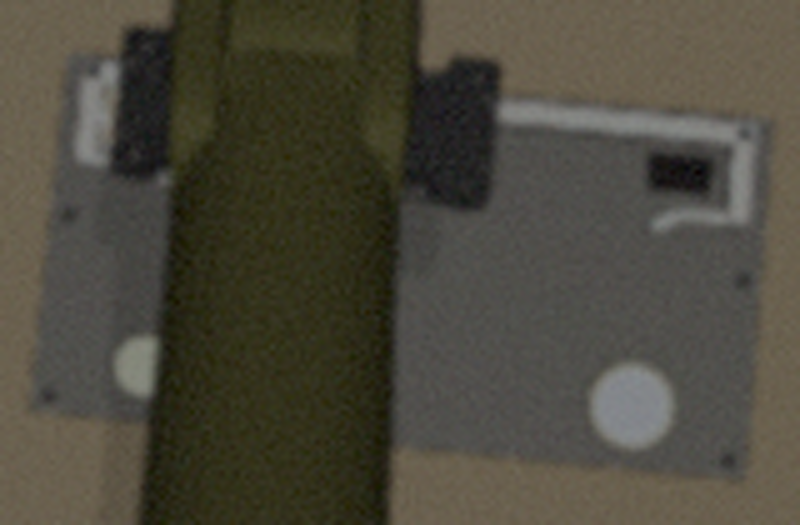

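View pics/w6.png

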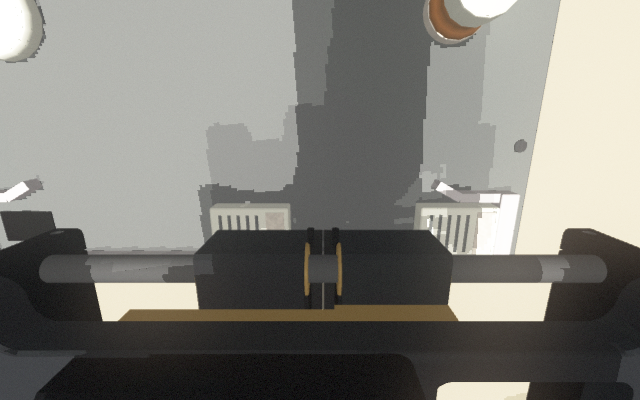

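The wrist view shows the loose cassette's near edge at columns 210–291, row ~205. The seated one is at columns 416–497, row ~204, and the tool is between them.

```bash
python3 -c "
from h import *
from bench import ctrl
c=ctrl.camera_info('wrist');a=np.radians(-4.19);ex=np.array([np.cos(a),np.sin(a)]);ey=np.array([-ex[1],ex[0]])
for n,p,z in [('looseL',(210,205),.024),('looseR',(291,204.5),.024),('seatL',(416,203),.024),('seatR',(497,203),.024),('flareR',(434,183),.02),('flareL',(40,180),.02),('windL',(53,212),.01)]:
    d=ray(c,p,z)[0][:2]-[.490,-.0255];print(n,(1e3*d@ex).round(1),(1e3*d@ey).round(1))
"
```

```text
looseL 35.6 -13.3
looseR 35.2 39.1
seatL 34.1 119.7
seatR 34.1 171.8
flareR 21.8 131.6
flareL 20.0 -123.2
windL 44.7 -129.4
```

Emit:
play_rows(translation=[[0, 20, 0], [0, 12, 0], [0, 0, -3], [0, 0, -4], [0, 0, -6], [0.1, 0, -6], [0.1, 0, -6], [0.1, 0, -6], [0.1, 0, -6], [0, 0, 0]], turn=[[0, 0, 0], [0, 0, 0], [0, 0, 0], [0, 0, 0], [0, 0, 0], [0, 0, 0], [0, 0, 0], [0, 0, 0], [0, 0, 0], [0, 0, 0]], fingers=[-1, -1, -1, -1, -1, -1, -1, -1, -1, -1])

```text
time: 9.72
position: [0.5473, -0.0068, 0.0159]
tool_rot: [-1.571, 0.058, -0.059]
ft_force: [0.3, -0.4, -0.5]
grip_width: 0.006
```

```bash
python3 -c "
from h import *;look('s7')
from bench import ctrl
c=ctrl.camera_info('wrist');im=ctrl.get_image('wrist');cv2.imwrite('pics/w7.png',im)"
```

```text
9.72 [ 0.5473 -0.0068  0.0159] [-1.5707  0.0576 -0.0587] [ 0.3 -0.4 -0.5] 0.006
tcp board mm 55.8 22.8
```

View pics/s7.png

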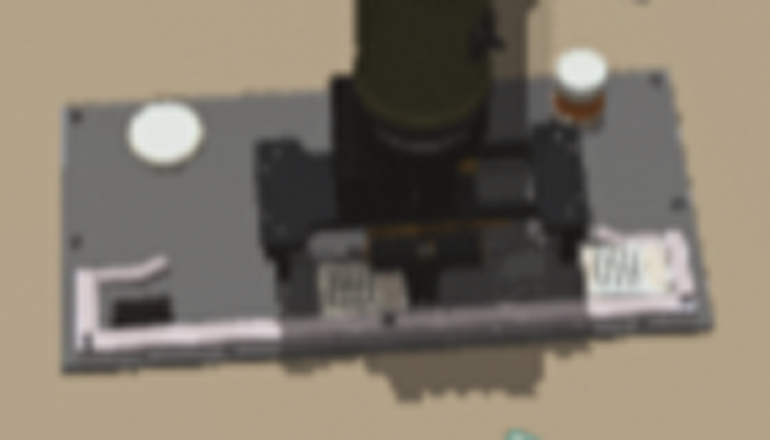

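View pics/w7.png

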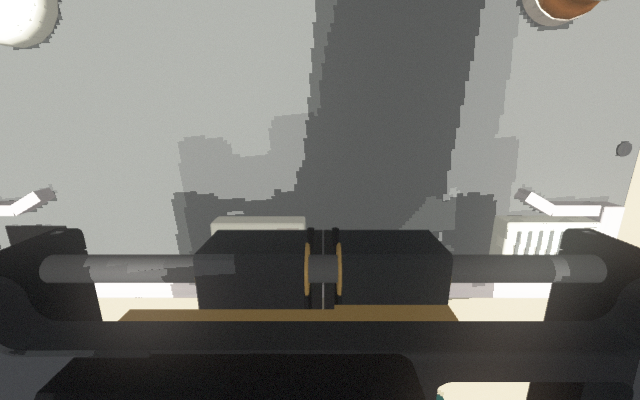

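The cassette is still flat: near edge at row ~217, columns 212–305, level with the seated one's near edge. I'll continue the slide.

Emit:
play_rows(translation=[[0.1, 0, -6], [0.1, 0, -6], [0.1, 0, -6], [0.1, 0, -6], [0.1, 0, -6], [0.1, 0, -6], [0.1, 0, -6], [0.1, 0, -6], [0.1, 0, -6], [0.1, 0, -6]], turn=[[0, 0, 0], [0, 0, 0], [0, 0, 0], [0, 0, 0], [0, 0, 0], [0, 0, 0], [0, 0, 0], [0, 0, 0], [0, 0, 0], [0, 0, 0]], fingers=[-1, -1, -1, -1, -1, -1, -1, -1, -1, -1])

```text
time: 10.65
position: [0.5439, -0.0653, 0.0156]
tool_rot: [-1.57, 0.056, -0.056]
ft_force: [-0.6, 0.6, 0.8]
grip_width: 0.005
```

```bash
python3 -c "
from h import *;look('s8')
from bench import ctrl
im=ctrl.get_image('wrist');cv2.imwrite('pics/w8.png',im)"
```

```text
10.65 [ 0.5439 -0.0653  0.0156] [-1.57    0.0564 -0.0564] [-0.6  0.6  0.8] 0.005
tcp board mm 56.6 -35.7
```

View pics/s8.png

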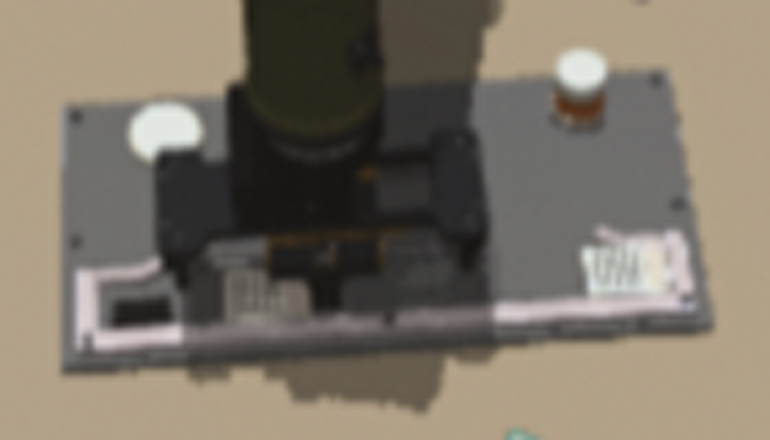

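View pics/w8.png

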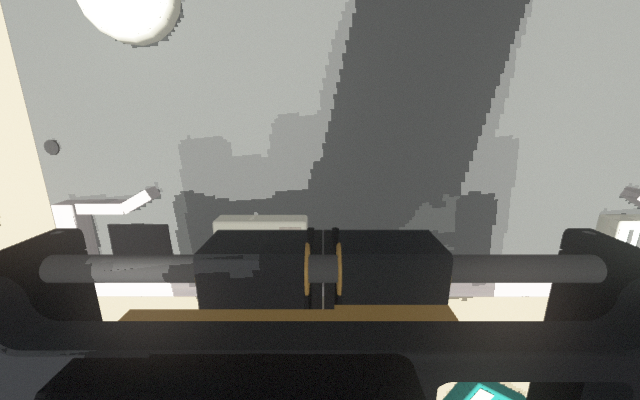

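Emit:
play_rows(translation=[[0.1, 0, -6], [0.1, 0, -6], [0.1, 0, -6], [0.1, 0, -6], [0.1, 0, -6], [0.1, 0, -6], [0.1, 0, -6], [0.1, 0, -6], [0.1, 0, -5], [0.1, 0, -4]], turn=[[0, 0, 0], [0, 0, 0], [0, 0, 0], [0, 0, 0], [0, 0, 0], [0, 0, 0], [0, 0, 0], [0, 0, 0], [0, 0, 0], [0, 0, 0]], fingers=[-1, -1, -1, -1, -1, -1, -1, -1, -1, -1])

```text
time: 11.58
position: [0.5408, -0.1223, 0.0156]
tool_rot: [-1.57, 0.057, -0.057]
ft_force: [-0.3, 1.1, -1.0]
grip_width: 0.008
```

```bash
python3 -c "
from h import *;look('s9')
from bench import ctrl
im=ctrl.get_image('wrist');cv2.imwrite('pics/w9.png',im)"
```

```text
11.58 [ 0.5408 -0.1223  0.0156] [-1.5702  0.0567 -0.0568] [-0.3  1.1 -1. ] 0.008
tcp board mm 57.7 -92.9
```

View pics/s9.png

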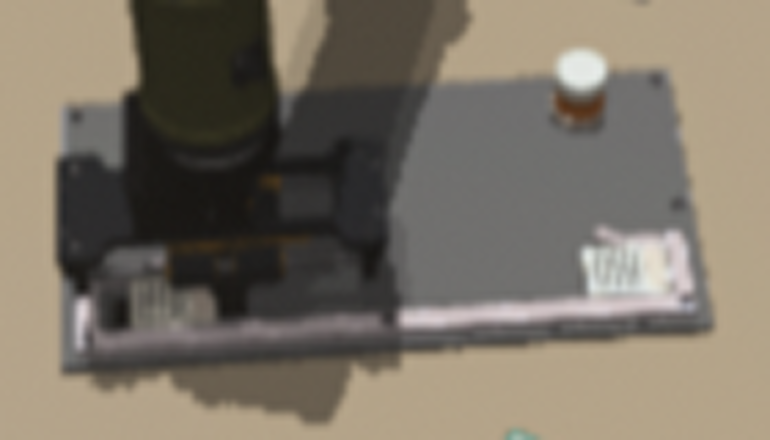

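View pics/w9.png

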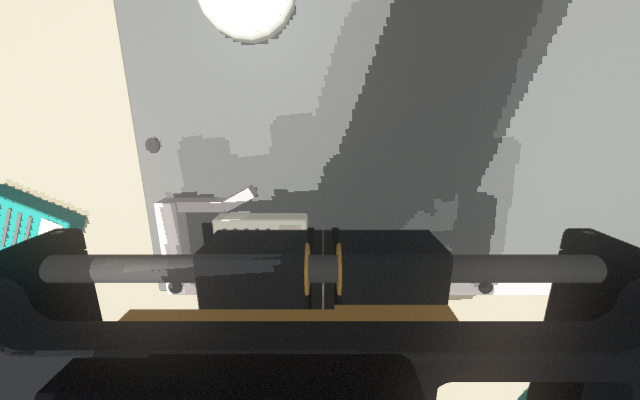

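The cassette is entering the bay square, with about 15–20 mm left. I'll go slower now.

Emit:
play_rows(translation=[[0, 0, -2], [0, 0, -2], [0.1, 0, -2], [0, 0, -2], [0.1, 0, -2], [0, 0, -1], [0, 0, -1], [0, 0, -1], [0, 0, 0], [0, 0, 0]], turn=[[0, 0, 0], [0, 0, 0], [0, 0, 0], [0, 0, 0], [0, 0, 0], [0, 0, 0], [0, 0, 0], [0, 0, 0], [0, 0, 0], [0, 0, 0]], fingers=[-1, -1, -1, -1, -1, -1, -1, -1, -1, -1])

```text
time: 12.52
position: [0.5401, -0.1347, 0.0156]
tool_rot: [-1.57, 0.056, -0.057]
ft_force: [0.5, -0.4, -0.7]
grip_width: 0.006
```

Emit:
play_rows(translation=[[0, 0, -1], [0, 0, -1], [0, 0, -1], [0, 0, 0], [0, 0, 0], [0, 0, 0], [0, 0, 0], [0, 0, 0], [0, 0, 0], [0, 0, 0]], turn=[[0, 0, 0], [0, 0, 0], [0, 0, 0], [0, 0, 0], [0, 0, 0], [0, 0, 0], [0, 0, 0], [0, 0, 0], [0, 0, 0], [0, 0, 0]], fingers=[-1, -1, -1, -1, -1, -1, -1, -1, -1, -1])

```text
time: 13.35
position: [0.5399, -0.1375, 0.0156]
tool_rot: [-1.57, 0.056, -0.056]
ft_force: [0.3, 0.3, 0.1]
grip_width: 0.005
```

```bash
python3 -c "
from h import *;look('s10')
from bench import ctrl
im=ctrl.get_image('wrist');cv2.imwrite('pics/w10.png',im)"
```

```text
13.35 [ 0.5399 -0.1375  0.0156] [-1.57    0.0563 -0.0564] [0.3 0.3 0.1] 0.005
tcp board mm 58.0 -108.1
```

View pics/w10.png

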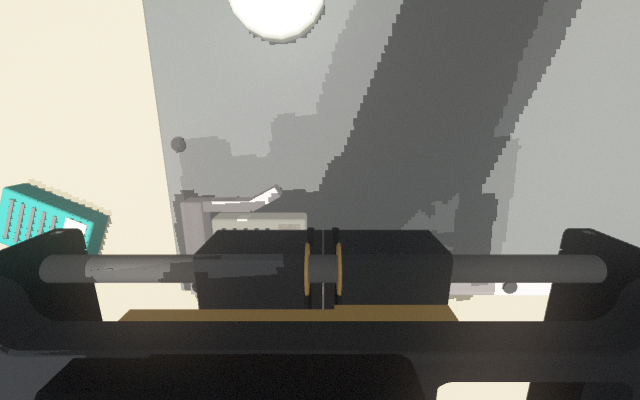

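There is still a gap of about 4 mm: the stop face is at column ~205 and the cassette end at ~213.

Emit:
play_rows(translation=[[0, 0, -1], [0, 0, -1], [0, 0, -1], [0, 0, 0], [0, 0, 0], [0, 0, 0], [0, 0, 0], [0, 0, 0], [0, 0, 0], [0, 0, 0]], turn=[[0, 0, 0], [0, 0, 0], [0, 0, 0], [0, 0, 0], [0, 0, 0], [0, 0, 0], [0, 0, 0], [0, 0, 0], [0, 0, 0], [0, 0, 0]], fingers=[-1, -1, -1, -1, -1, -1, -1, -1, -1, -1])

```text
time: 14.28
position: [0.5397, -0.1405, 0.0156]
tool_rot: [-1.57, 0.056, -0.056]
ft_force: [-0.2, -0.5, 0.8]
grip_width: 0.006
```

Emit:
play_rows(translation=[[0, 0, -1], [0, 0, 0], [0, 0, -1], [0, 0, 0], [0, 0, 0], [0, 0, 0], [0, 0, 0], [0, 0, 0], [0, 0, 0], [0, 0, 0]], turn=[[0, 0, 0], [0, 0, 0], [0, 0, 0], [0, 0, 0], [0, 0, 0], [0, 0, 0], [0, 0, 0], [0, 0, 0], [0, 0, 0], [0, 0, 0]], fingers=[-1, -1, -1, -1, -1, -1, -1, -1, -1, -1])

```text
time: 15.12
position: [0.5395, -0.1425, 0.0156]
tool_rot: [-1.57, 0.056, -0.056]
ft_force: [0.1, 0.1, 0.7]
grip_width: 0.006
```

Emit:
play_rows(translation=[[0, 0, -1], [0, 0, 0], [0, 0, -1], [0, 0, 0], [0, 0, 0], [0, 0, 0], [0, 0, 0], [0, 0, 0], [0, 0, 0], [0, 0, 0]], turn=[[0, 0, 0], [0, 0, 0], [0, 0, 0], [0, 0, 0], [0, 0, 0], [0, 0, 0], [0, 0, 0], [0, 0, 0], [0, 0, 0], [0, 0, 0]], fingers=[-1, -1, -1, -1, -1, -1, -1, -1, -1, -1])

```text
time: 15.95
position: [0.5396, -0.1428, 0.0156]
tool_rot: [-1.568, 0.056, -0.055]
ft_force: [0.2, 4.5, 0.7]
grip_width: 0.004
```

```bash
python3 -c "
from h import *;look('s11')
from bench import ctrl
im=ctrl.get_image('wrist');cv2.imwrite('pics/w11.png',im)"
```

```text
15.95 [ 0.5396 -0.1428  0.0156] [-1.5681  0.0556 -0.0555] [0.2 4.5 0.7] 0.004
tcp board mm 58.1 -113.4
```

View pics/w11.png

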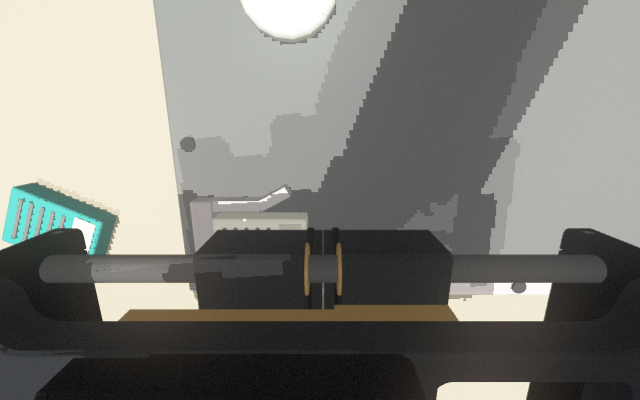

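The cassette is on the end stop at 4.5 N. I'll press a bit, add a small drag toward the rail, then retreat straight along the rail and lift.

Emit:
play_rows(translation=[[0, 0, -1], [0.5, 0, -1], [0.5, 0, 0], [0.5, 0, 0], [0.5, 0, 0], [0, 0, 0], [0, 0, 0], [0, 0, 0], [0, 0, 0], [0, 0, 0]], turn=[[0, 0, 0], [0, 0, 0], [0, 0, 0], [0, 0, 0], [0, 0, 0], [0, 0, 0], [0, 0, 0], [0, 0, 0], [0, 0, 0], [0, 0, 0]], fingers=[-1, -1, -1, -1, -1, -1, -1, -1, -1, -1])

```text
time: 16.88
position: [0.5401, -0.1429, 0.0152]
tool_rot: [-1.565, 0.058, -0.052]
ft_force: [-1.8, 8.6, 4.1]
grip_width: 0.003
```

Emit:
play_rows(translation=[[0, 0, 4], [0, 0, 6], [0, 0, 8], [0, -30, 0], [0, -30, 0], [0, -30, 10], [-10, -30, 20], [-20, -30, 20], [-20, -20, 20], [0, 0, 0]], turn=[[0, 0, 0], [0, 0, 0], [0, 0, 0], [0, 0, 0], [0, 0, 0], [0, 0, 0], [0, 0, 0], [0, 0, 0], [0, 0, 0], [0, 0, 0]], fingers=[-1, -1, -1, -1, -1, -1, -1, -1, -1, -1])

```text
time: 17.72
position: [0.4982, -0.0511, 0.19]
tool_rot: [-1.566, 0.047, -0.058]
ft_force: [0.6, 0.8, -0.6]
grip_width: 0.01
```

Emit:
play_rows(translation=[[-25, 0, 30], [-25, 0, 30], [-20, 0, 30], [0, 0, 30], [0, 0, 30], [0, 0, 0], [0, 0, 0], [0, 0, 0], [0, 0, 0], [0, 0, 0]], turn=[[0, 0, 0], [0, 0, 0], [0, 0, 0], [0, 0, 0], [0, 0, 0], [0, 0, 0], [0, 0, 0], [0, 0, 0], [0, 0, 0], [0, 0, 0]], fingers=[-1, -1, -1, -1, -1, -1, -1, -1, -1, -1])

```text
time: 18.55
position: [0.4388, 0.0979, 0.1854]
tool_rot: [-1.57, 0.058, -0.058]
ft_force: [0.7, 0.9, -0.2]
grip_width: 0.002
```

```bash
python3 -c "
from h import *;look('s12')
from bench import ctrl
import pickle
c=ctrl.camera_info('wrist');im=ctrl.get_image('wrist');cv2.imwrite('pics/w12.png',im);pickle.dump(c,open('w12.pkl','wb'))
t=ctrl.get_image('top');cv2.imwrite('pics/t12r.png',t);cv2.imwrite('pics/t12.png',cv2.resize(t[180:230,350:415],None,fx=10,fy=10,interpolation=cv2.INTER_CUBIC))"
```

```text
18.55 [0.4388 0.0979 0.1854] [-1.5702  0.0584 -0.0584] [ 0.7  0.9 -0.2] 0.002
tcp board mm -60.0 119.3
```

View pics/w12.png

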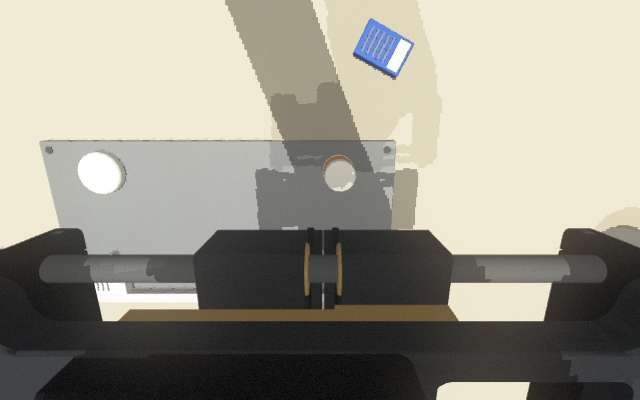

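View pics/s12.png

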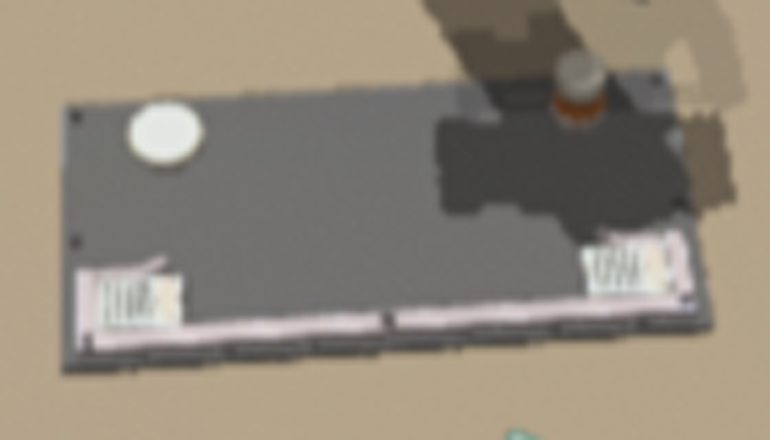

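View pics/t12.png

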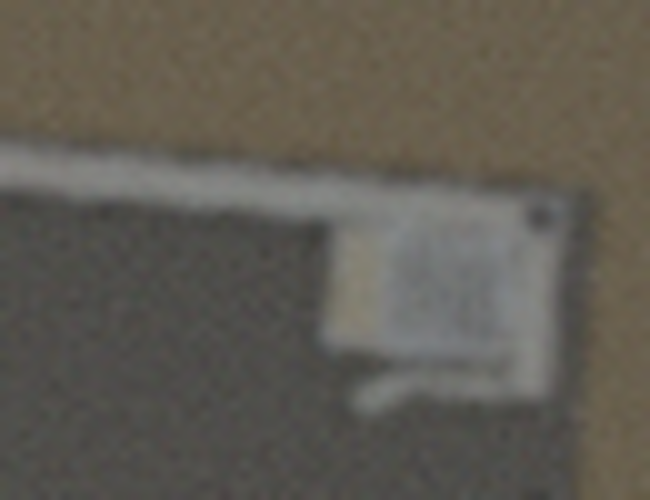

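Both views show the cassette in the corner. There is time left, so I'll do a closer wrist check from beyond the rail, with the tool high up.

Emit:
play_rows(translation=[[18, 0, -30], [18, 0, -30], [18, 0, -30], [18, 0, -30], [18, 0, -30], [18, 0, -30], [18, 0, -30], [18, 0, -30], [18, 0, -30], [12, 0, -10]], turn=[[0, 0, 0], [0, 0, 0], [0, 0, 0], [0, 0, 0], [0, 0, 0], [0, 0, 0], [0, 0, 0], [0, 0, 0], [0, 0, 0], [0, 0, 0]], fingers=[-1, -1, -1, -1, -1, -1, -1, -1, -1, -1])

```text
time: 19.53
position: [0.5919, -0.1991, 0.1857]
tool_rot: [-1.574, 0.061, -0.062]
ft_force: [-0.2, 0.2, -0.0]
grip_width: 0.004
```

Emit:
play_rows(translation=[[10, 15, 0], [0, 20, 0], [0, 20, 0], [0, 10, 0], [0, 0, 0], [0, 0, 0], [0, 0, 0], [0, 0, 0], [0, 0, 0], [0, 0, 0]], turn=[[0, 0, 0], [0, 0, 0], [0, 0, 0], [0, 0, 0], [0, 0, 0], [0, 0, 0], [0, 0, 0], [0, 0, 0], [0, 0, 0], [0, 0, 0]], fingers=[-1, -1, -1, -1, -1, -1, -1, -1, -1, -1])

```text
time: 20.37
position: [0.6026, -0.1932, 0.1216]
tool_rot: [-1.57, 0.055, -0.058]
ft_force: [0.0, -0.6, -0.3]
grip_width: 0.005
```

```bash
python3 -c "
from h import *;look('s13')
from bench import ctrl
im=ctrl.get_image('wrist');cv2.imwrite('pics/w13r.png',im);cv2.imwrite('pics/w13.png',cv2.resize(im[120:235,230:410],None,fx=4.4,fy=4.4,interpolation=2))"
```

```text
20.37 [ 0.6026 -0.1932  0.1216] [-1.5701  0.0549 -0.0575] [ 0.  -0.6 -0.3] 0.005
tcp board mm 124.5 -159.0
```

View pics/w13.png

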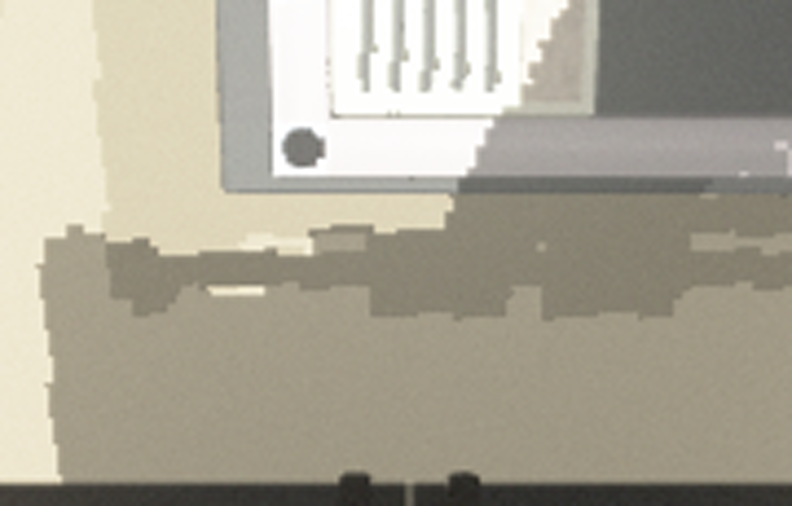

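View pics/w13r.png

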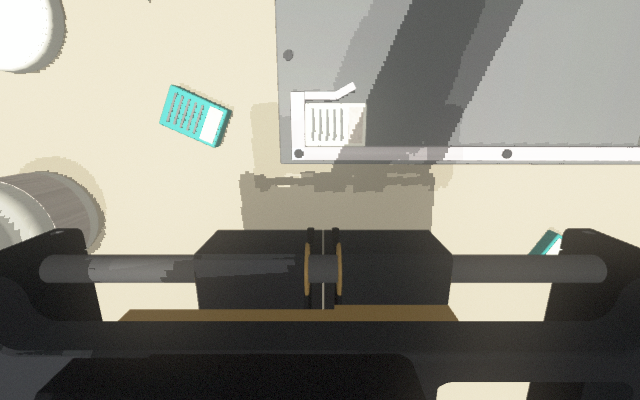

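```bash
python3 -c "
import cv2,numpy as np
a=cv2.imread('pics/sz.png').astype(int);b=cv2.imread('pics/s12.png').astype(int)
d=np.abs(a-b).max(2)>60
for n,(x0,x1,y0,y1) in dict(seated=(580,690,225,310),vial=(550,615,40,135),lid=(120,210,95,170)).items(): print(n,d[y0:y1,x0:x1].mean().round(3))
from bench import ctrl
s=ctrl.get_state();print(s['ft_force'].round(1),np.abs(s['qd']).max().round(3));print(ctrl.close_job())"
```

```text
seated 0.007
vial 0.35
lid 0.0
[-0.3  0.2 -0.6] 0.004
the job is handed in; nothing more can be done
None
```

The loose cassette is in the corner of the free bay (the −y end), against both the rail and the end stop. The job was handed in at about 20 s of the 61 s allowed.

- **Push to the rail:** I pushed the long side with two slightly opened fingers, which squared the cassette up. It met the rail mid-board, clear of the bays, at about 9.5 N.
- **Slide into the bay:** I pushed its +y end along the rail with the fingers shut until it met the end stop at 4.5 N. I then pressed to about 9 N with a small drag toward the rail, backed straight off and lifted clear.

**Last checks**
- **Fit:** the close wrist view shows the cassette parallel to the rail, with no visible gap at the rail. At the stop there is only a hairline, which I judged to be under about 0.5 mm. One pixel is about 0.85 mm, so I can't rule out a smaller gap.
- **Other objects:** comparing scene pictures from before and after, the seated cassette and the lid are unchanged.
- **Vial:** its patch did differ. The arm's shadow lay across it in the later picture, it looked to be in the same place, and I planned the moves clear of it. I did not measure its position again. I did not re-measure the jars, the big lid or the spatula either, but no move went near them.
- **Calibration:** camera estimates of the rail and end-stop positions differed from the contacts by 1 to 5 mm, so I set the final position by contact force.
- **Gripper:** at hand-in the gripper was about 12 cm up, beyond the rail, touching nothing, with forces near zero.

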